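# Take the garnish keeper's lid off its hinges and stand it on the draining rest

## Task

The lid of the garnish keeper is due for a wash: swing it up by its front tab until it stands upright on its hinge pins, then lift it straight up off the pins. Lean it, hinge edge down and centred, on the draining rest beside the keeper and let go. Handle it gently - never let it fall, drop or slam - and leave the other things on the bench where they are.

Things in the scene. Friction and masses are not known exactly. Their poses are not given: they have to be found in the camera images.
- lid: White plastic lid (0.42 kg): flat plate 10 mm thick, 270 mm wide. Origin on the hinge line, mid-width, mid-thickness. Its x runs in the plate from tab to hinge edge (lid shut: level; upright: straight down), y along the hinge, z out of the top face. Plate from x = -11 to -190 mm; a front tab 90 mm wide, 10 mm thick, goes on to x = -215 mm.
- lid_center (a point): Centre of the lid's plate, 100 mm from the hinge line; axes as the lid's. The lid is loose: nothing holds it half open, below vertical it falls shut; a little past vertical it rests by itself against a back stop, about 6 degrees beyond vertical. Under the plate, two ribs 8 mm deep (155 to 159 mm from the hinge, 65 to 115 mm off centre) keep the shut lid from being pulled forwards.
- lid_lug (a point): Middle of one of the lid's two hinge lugs (at y = +90 and -90 mm, 16 mm wide, 21 mm thick, ending 10 mm beyond the hinge line), on the hinge line. Each has a 13 mm wide U-slot, open away from the tab, that sits over a pin: lifting the upright lid 15 mm frees it.
- lid_tab (a point): Centre of the front tab, 203 mm from the hinge line, 12 mm from its edge. Lid shut: the tab sticks out 47 mm beyond the keeper's front wall, its underside 85 mm above the bench, free space below; too wide to pinch across from above, so it is hooked from in front and below with a slanted tool. Lid upright: it is the top edge, free on both faces.
- keeper_pins (a point): Mid-point of the keeper's hinge line, 90 mm above the bench, at its back. x from the keeper's front to back, y along the pins, z up. Two level pins, 10 mm diameter, along y at y = +/-90 mm; their brackets at y = +/-107 mm rise to z = 8 mm. The back stop, 90 mm wide, stands behind the hinge line (x = 8 to 14 mm) up to z = 30 mm.
- keeper: Garnish keeper: fixed metal box 150 mm deep (x), 260 mm wide (y), 85 mm high with cut vegetables in it, under the lid. Origin at the middle of its underside; the hinge line is 93 mm behind it (+x), the front wall's outer face 75 mm before it. Keeper and rest swap sides on some starts.
- rest_seat (a point): Where the mid-point of the lid's hinge line lies when the lid leans flat on the rest's bars, 25.5 mm above the bench. x level, from bars to ledge; y along the rest; z up. The lid then leans 25 degrees from vertical, tab towards -x, either face to the bars. Trough floor at z = -13.5 mm; ledge's inner face at x = 33 mm, its top at z = 14.5 mm.
- rest: Draining rest: fixed steel base 300 mm wide (y) with upright bars that lean 25 degrees towards -x and a low ledge on the +x side; lid's hinge edge goes in the trough between. Origin at the middle of its underside, axes as rest_seat.
- rest_bar (a point): Middle of the bars' top cross-bar (8 mm thick like the bars), 130 mm up the slope, 130 mm above the bench. The bars' axes are 9 mm behind the mid-plane of a lid that leans on them; the lid's ribs come to lie above the cross-bar.
- tomato: Large orange tomato, 90 mm across, 50 mm high. Origin at its underside centre. A bystander.
- ramekin: White bowl, 80 mm across, 45 mm high. Origin at its underside centre. A bystander.
- shaker: Small glass shaker, 44 mm across, 85 mm high, behind the keeper. Origin at its underside centre. A bystander.
- squeeze: Clear bottle, 60 mm across, 170 mm high. Origin at its underside centre. A bystander.
- mug: White mug, 80 mm across, 90 mm high. Origin at its underside centre. A bystander.
- spoon: Steel spoon 170 mm long, lying behind the rest. Origin at its underside (mid-length). A bystander.
- tub: White round tub, 90 mm across, 50 mm high, at one end of the rest. Origin at its underside centre. A bystander.

How it is judged:
By the outcome, as a careful person would: the job done as asked, in the order asked, and still so for the second after the job is handed in, with the robot touching nothing.
It also fails if it takes over 72 s, if anything falls off the work surface, if the arm or the gripper's body presses on something with over 40 N, if the wrist force passes 120 N, or if a joint passes its speed limit or range.

## Robot

A 6-joint arm with a two-finger parallel gripper is mounted at the origin on the work surface. World frame = base frame: x ahead of the robot, y to its left, z up, the work surface at z = 0. Lengths are in mm, angles in rad, forces in N, time in s.
With the tool pointing down it reaches from about 250 to 725 mm from the base axis. Payload 4 kg.
Tool frame: the origin (TCP) lies at the very end of the fingers, on their centre line; the grasp point (between the pads) lies 19 mm behind it; z points along the fingers, y is the line along which they close (so a half turn about z gives the same grasp; the last joint's range is limited). The gripper opens to 85 mm and grips with 20 to 120 N. Pads are 22 mm wide; open, the fingers measure 114 mm over their backs; the gripper's body (76 mm by 85 mm) begins 54 mm behind the grasp point. The pads swing forward as they close: fully open they stand 13 mm farther back than shut.
Start: joints at [1.137, 0.241, 0.005, 1.335, 0, 1.571], TCP at [210.159, 453.688, 231.306] pointing down, gripper open.
Joint ranges: [-2.72, 2.72], [-1.05, 1.87], [-1.09, 1.28], [-1.99, 2.15], [-1.42, 1.44], [-3.14, 3.14]. Speed limits (rad/s): [2.79, 2.79, 3.14, 3.14, 3.14, 3.14].

## Interface

Orientations are given as a unit quaternion [x, y, z, w].
In Python, from cell import manip gives the robot as it stands.
- The arm moves only by the tool step_arm, never from a script. Its argument "deltas" is one flat list of numbers, 6 for each row, row after row: the shift along the tool's x, y, z in units of 40 mm (1.0 is 40 mm), then the turn, a rotation vector about the tool's x, y, z in degrees. A call has 1 to 20 rows; each row is the pose to reach, as a shift and turn from the pose commanded when the call began, along the tool's axes at that moment; what a row does not reach only later rows make up. A row lasts 1/12 s, in which the tool goes at most 41.7 mm and 7.16 degrees, less where a joint would pass 70% of its speed; a pose out of reach is approached as far as the arm can. A call with a gripper value outside its range is refused whole. "hand" is the finger opening in mm, from 0 to 85.4, set as the call begins (left out, the last holds). The fingers move at their own pace and stop on an object; "squeeze" is the grip in N (left out, the last holds). Time passes only in rows, so rows that repeat a pose let the fingers close. It gives the time, the measured TCP pose, the force, the opening and the grip force at its end, in the units of the state.
- manip.observe(): the state, without advancing time (a new reading comes with each control period).
- manip.snapshot(name): name is "scene" or "top" or "wrist"; returns the picture (384x512x3 uint8, red, green, blue); there is no depth.
- manip.camera_model(name): a dict with "vertical_fov" (degrees; the focal length in pixels is half the picture's height over the tangent of half this angle, whatever the lens; pixels are square), "cx", "cy" (the principal point, pixels), "camera_from_world" (4x4, takes a point from world to camera coordinates); the wrist camera has in their place "T_tool_cam" (4x4, takes a point from camera to tool coordinates, whose origin is the TCP and whose axes are the flange's). Camera axes: x right, y down, z forward; pixel columns grow to the right and rows downward; lengths in mm; the calibration is good to about 2 mm. The wrist camera is an equidistant fisheye: a pixel r from the principal point sees the ray r / f radians off the axis. A picture is of the moment at which its call begins: read the wrist's pose just before it. camera_model takes no time and is no camera call.
- manip.hand_in(): hands the job in; it is judged then, once.
The state is a dict: "clock": time; "qpos": joint angles; "qvel": joint speeds; "tau": joint torques, N m; "tool_pos": TCP position; "eef_rot": TCP orientation; "force": force on the tool from outside, world axes, zero at the start; "torque": the same for the moment, N m; "finger_gap": opening from 0.0 (shut) to 1.0 (fully open); "finger_force": force on a finger pad.
Only numpy, scipy, OpenCV 4.12 (cv2) and the standard library are available. Lean on these libraries where they do the work, as an engineer would, in place of code of your own. Each camera call takes 0.05 s, during which the arm holds its last target. There are 200 camera calls.

## Working session

There is one attempt and no reset: what is moved stays moved. The work goes in short steps, Python scripts to look and compute and a tool call to move; the robot and the scene stay as the last step left them, time stands still between calls to the robot, and variables do not carry over. Pictures are saved under pics/ and viewed, at most 10 in all, crops included, and the job is handed in when it is done.

Besides the shell and the picture viewer there is one more tool, called after "Emit:" by a JSON object that holds its "api" and its "payload". step_arm: Moves the arm, as the interface text tells. Its arguments: {"type":"object","properties":{"deltas":{"type":"array"},"hand":{"type":"number"},"squeeze":{"type":"number"}},"required":["deltas"]}

```bash
ls; mkdir -p pics; python3 - <<'E'
from cell import manip
import cv2,json
print(manip.observe())
for n in("scene","top"):
    m=manip.camera_model(n);print(n,m)
    cv2.imwrite(f"pics/{n}0.png",manip.snapshot(n)[:,:,::-1])
print(manip.camera_model("wrist"))
E
```

```text
pics
{'clock': 0.0, 'qpos': array([1.13697174e+00, 2.41406055e-01, 3.71013724e-03, 1.33519977e+00,
       2.60538616e-05, 1.57079966e+00]), 'qvel': array([-0.00071594,  0.000815  , -0.00026019, -0.00163362,  0.00144724,
        0.00094731]), 'tau': array([ 1.52581786e-03, -3.72315001e+01,  2.52409530e+01,  1.69398228e-02,
        1.17325976e-04, -3.90627136e-06]), 'tool_pos': array([209.89623202, 453.10573466, 230.41104234]), 'eef_rot': array([ 2.15216824e-01,  9.76565726e-01, -1.02227898e-03, -2.38627089e-04]), 'force': array([0.69012198, 0.43233369, 0.38405577]), 'torque': array([ 0.03754375, -0.03191198,  0.03439399]), 'finger_force': 0.0, 'finger_gap': 1.0007671983403306}
scene {'vertical_fov': 54.818906220595615, 'cx': 259.7968923516113, 'cy': 194.18740879163616, 'camera_from_world': array([[-4.19097688e-01,  9.07875505e-01, -1.09176373e-02,
         1.86599575e+02],
       [ 5.63294558e-01,  2.50562395e-01, -7.87348542e-01,
        -2.55665434e+02],
       [-7.12078906e-01, -3.36125799e-01, -6.16411452e-01,
         1.77633598e+03],
       [ 0.00000000e+00,  0.00000000e+00,  0.
[... 238 characters left out ...]
,
       [-9.84165962e-01,  1.38079176e-02, -1.76710780e-01,
         5.92999151e+02],
       [ 1.76416466e-01, -2.02314781e-02, -9.84107676e-01,
         1.44457583e+03],
       [ 0.00000000e+00,  0.00000000e+00,  0.00000000e+00,
         1.00000000e+00]])}
{'vertical_fov': 65.70646984690485, 'cx': 255.6570020309063, 'cy': 186.0250567230999, 'T_tool_cam': array([[-5.86088214e-04, -9.54948180e-01, -2.96772018e-01,
         7.63775586e+01],
       [ 9.99999803e-01, -4.93629098e-04, -3.86484855e-04,
         1.06296291e-01],
       [ 2.22577706e-04, -2.96772186e-01,  9.54948281e-01,
        -1.41649212e+02],
       [ 0.00000000e+00,  0.00000000e+00,  0.00000000e+00,
         1.00000000e+00]])}
```

View pics/scene0.png

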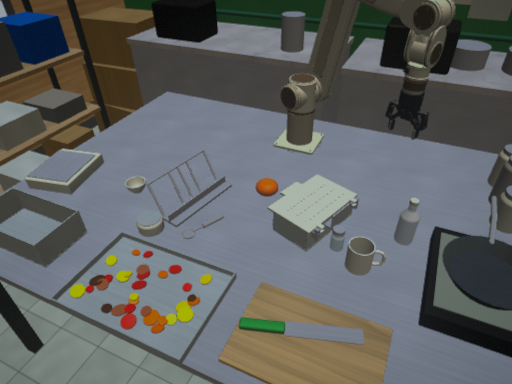

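```bash
python3 -c "
import cv2
i=cv2.imread('pics/top0.png');cv2.imwrite('pics/top0b.png',cv2.resize(i,(800,600),interpolation=cv2.INTER_CUBIC))"
```

```text
(no output)
```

View pics/top0b.png

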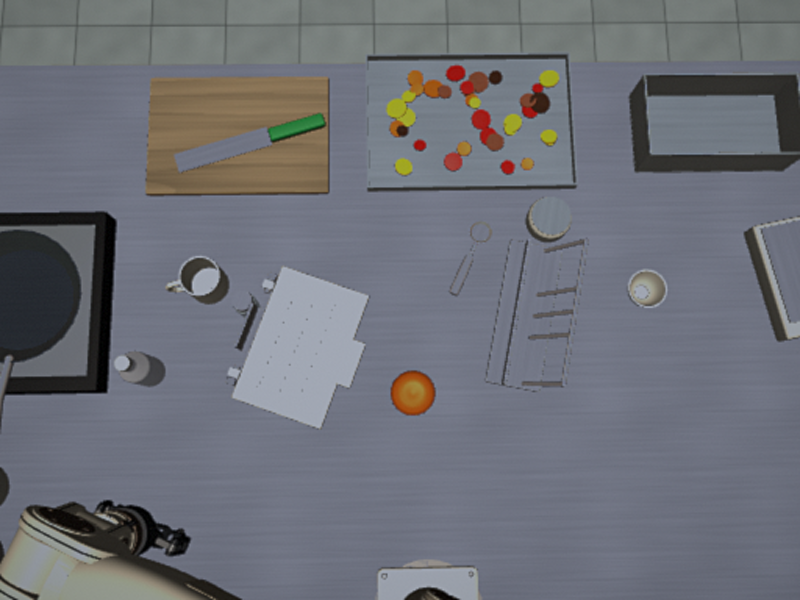

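The top view shows the keeper at left, its tab facing right (-y) around (357,366) in the 800x600 picture. The rest is at about (540,315), with its ledge on the left and bars on the right. The tomato (413,393) lies between them.

```bash
cat > h.py <<'E'
import numpy as np
from cell import manip
from scipy.optimize import least_squares
from scipy.spatial.transform import Rotation as R
def ray(n,px,z):
    m=manip.camera_model(n);f=192/np.tan(np.radians(m["vertical_fov"]/2))
    T=m["camera_from_world"];Rm=T[:3,:3];c=-Rm.T@T[:3,3]
    d=Rm.T@np.array([(px[0]-m["cx"])/f,(px[1]-m["cy"])/f,1])
    return c+d*(z-c[2])/d[2]
def proj(n,P):
    m=manip.camera_model(n);f=192/np.tan(np.radians(m["vertical_fov"]/2))
    T=m["camera_from_world"];q=np.atleast_2d(P)@T[:3,:3].T+T[:3,3]
    return np.c_[m["cx"]+f*q[:,0]/q[:,2],m["cy"]+f*q[:,1]/q[:,2]]
def wproj(P,pos,quat):
    m=manip.camera_model("wrist");f=192/np.radians(m["vertical_fov"]/2) if 0 else 192/np.tan(np.radians(m["vertical_fov"]/2))
    p=R.from_quat(quat).inv().apply(np.atleast_2d(P)-pos)
    T=m["T_tool_cam"];q=(p-T[:3,3])@T[:3,:3]
    r=np.hypot(q[:,0],q[:,1]);t=np.arctan2(r,q[:,2])
    return np.c_[m["cx"]+f*t*q[:,0]/r,m["cy"]+f*t*q[:,1]/r]
E
python3 - <<'E'
from h import *
def fit(loc,px,x0,n="top"):
    loc=np.array(loc,float);px=np.array(px,float)
    def W(v):
        c,s=np.cos(v[2]),np.sin(v[2])
        return np.c_[v[0]+c*loc[:,0]-s*loc[:,1],v[1]+s*loc[:,0]+c*loc[:,1],loc[:,2]]
    r=least_squares(lambda v:(proj(n,W(v))-px).ravel(),x0)
    print(r.x,np.degrees(r.x[2]),"resid px",np.abs(r.fun).max(),r.fun.round(1));return r.x
s=1/1.5625
# lid: keeper frame at hinge; lid corners z=95
px=np.array([(283,267),(369,296),(365,345),(350,387),(321,428),(233,398)])*s
k=fit([(-11,-135,95),(-190,-135,95),(-215,-45,95),(-215,45,95),(-190,135,95),(-11,135,95)],px,[370,200,1.3])
k=fit([(-11,135,95),(-190,135,95),(-215,45,95),(-215,-45,95),(-190,-135,95),(-11,-135,95)],px,[370,200,1.3])
# rest crossbar ends
a,b=ray("top",np.array([587,241])*s,130),ray("top",np.array([565,385])*s,130)
print("bar",a,b,np.linalg.norm(a-b),(a+b)/2)
for q in [(512,240),(487,382),(527,240),(503,386),(536,390)]:print(q,ray("top",np.array(q)*s,5)[:2],ray("top",np.array(q)*s,40)[:2])
for nme,q,z in [("tomato",(413,393),25),("tub",(550,218),50),("ramekin",(647,289),40),("squeeze",(122,362),150),("mug",(200,277),80),("spoon",(470,258),5)]:print(nme,ray("top",np.array(q)*s,z))
E
```

```text
[550.20204238 328.04514092   1.22227834] 70.03139000685631 resid px 0.9854772537452163 [-0.4 -0.8  0.3 -0.3  0.7 -0.9  0.1  0.8  0.2  1.  -0.9  0.1]
[446.65145477  72.20441575   4.27780268] 245.10003928495232 resid px 81.43723377217424 [ 81.4  30.5 -27.7 -11.9 -45.4 -19.8 -48.9 -19.3 -35.9 -14.2  76.   30.2]
bar [ 706.18782475 -315.250182    130.        ] [ 431.59267074 -257.74723588  130.        ] 280.5513988863462 [ 568.89024774 -286.49870894  130.        ]
(512, 240) [ 744.0209843  -192.50158568] [ 734.48110005 -186.52662201]
(487, 382) [ 449.256453   -129.40717074] [ 446.5012203  -124.88446327]
(527, 240) [ 743.63290734 -223.88103049] [ 734.10195553 -217.18380013]
(503, 386) [ 440.70755495 -161.3977333 ] [ 438.14909386 -156.13869294]
(536, 390) [ 431.62117242 -227.6749568 ] [ 429.27185433 -220.89040092]
tomato [428.25659413  20.78658545  25.        ]
tub [ 777.04975736 -264.38857714   50.        ]
ramekin [ 628.91123288 -455.62631274   40.        ]
squeeze [484.55851619 552.15916249 150.        ]
mug [656.61718285 433.7167173   80.        ]
spoon [ 706.55355441 -103.49776242    5.        ]
```

```bash
python3 -c "
import cv2
i=cv2.imread('pics/top0.png')[140:265,300:400];cv2.imwrite('pics/r0.png',cv2.resize(i,(480,600),interpolation=cv2.INTER_CUBIC))"
```

```text
(no output)
```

View pics/r0.png

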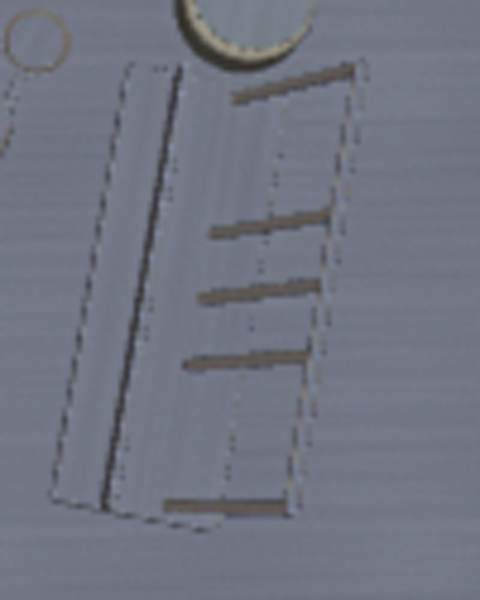

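The crop shows the rest's crossbar running from (360,68) to (293,512) and the dark ledge line from (180,68) to (104,508). The lid fit has a residual under 1 px: the hinge mid-point is at (550, 328) with yaw 70°. The rest seat is at about (581, -227) with yaw 78°.

Plan: slant the tool 35° below horizontal and hook the tab between loosely open fingers. I then lift the lid until it lines up with the tool, pinch it, swing it upright, lift and lean it.

```bash
cat >> h.py <<'E'
import json,os
def getcmd():
    if os.path.exists("cmd.json"):
        c=json.load(open("cmd.json"));return np.array(c["p"]),R.from_quat(c["q"])
    return np.array([210.159,453.688,231.306]),R.from_quat(np.array([.21521682,.97656573,0,0])/np.linalg.norm([.21521682,.97656573]))
def pose(h,yaw,a,z,th,b=0,y=None):
    """TCP at in-plane a (along object's x), lateral b, height z; tool th deg below horizontal"""
    c,s=np.cos(np.radians(yaw)),np.sin(np.radians(yaw));t=np.radians(th)
    xk=np.array([c,s,0]);bk=np.array([-s,c,0]);up=np.array([0,0,1])
    d=np.cos(t)*xk-np.sin(t)*up;n=np.sin(t)*xk+np.cos(t)*up
    return np.array([h[0],h[1],0])+a*xk+b*bk+z*up, R.from_matrix(np.c_[bk,n,d])
def plan(wps):
    """wps: list of (pos,R,nrows); print flat deltas, save commanded pose"""
    p0,R0=getcmd();out=[];p,r=p0,R0
    for P,Q,n in wps:
        w=(r.inv()*Q).as_rotvec()
        for i in range(1,n+1):
            pi=p+(P-p)*i/n;ri=r*R.from_rotvec(w*i/n)
            out.append(np.r_[R0.inv().apply(pi-p0)/40,(R0.inv()*ri).as_rotvec(degrees=True)])
        p,r=P,Q
    out=np.array(out);out[:,:3]=out[:,:3].round(2);out[:,3:]=out[:,3:].round(1);out+=0.0
    e=out[-1];json.dump({"p":list(p0+R0.apply(e[:3]*40)),"q":list((R0*R.from_rotvec(e[3:],degrees=True)).as_quat())},open("cmd.json","w"))
    print(len(out),"["+", ".join("%g"%v for v in out.ravel())+"]")
def check():
    s=manip.observe();p,r=getcmd();q=R.from_quat(s["eef_rot"])
    print("t %.2f"%s["clock"],"cmd",p.round(1),"meas",s["tool_pos"].round(1),"roterr",(r.inv()*q).as_rotvec(degrees=True).round(2),"F",s["force"].round(1),"gap",round(s["finger_gap"]*85.4,1),"ff",round(s["finger_force"],1),"q",s["qpos"].round(3))
    open("log.txt","a").write(json.dumps([s["qpos"].tolist(),s["tool_pos"].tolist(),s["eef_rot"].tolist()])+"\n")
H=(550.2,328.0)
E
python3 - <<'E'
from h import *
check()
P,Q=pose(H,70,-252.7,135.8,35);print(P)
plan([(np.array([350,60,270.]),Q,16),(np.array([350,60,270.]),Q,2)])
E
```

```text
t 0.10 cmd [210.2 453.7 231.3] meas [209.9 453.2 230.5] roterr [0.11 0.   0.  ] F [-0.5 -0.1  0.6] gap 85.5 ff 0.0 q [1.137 0.241 0.004 1.335 0.    1.571]
[463.77150978  90.53967473 135.8       ]
18 [-0.46, -0.47, -0.06, -3.4, 0.1, -0.3, -0.91, -0.93, -0.12, -6.9, 0.3, -0.6, -1.37, -1.4, -0.18, -10.3, 0.4, -0.8, -1.83, -1.87, -0.24, -13.7, 0.6, -1.1, -2.28, -2.33, -0.3, -17.2, 0.7, -1.4, -2.74, -2.8, -0.36, -20.6, 0.9, -1.7, -3.2, -3.26, -0.42, -24, 1, -2, -3.65, -3.73, -0.48, -27.5, 1.2, -2.2, -4.11, -4.2, -0.54, -30.9, 1.3, -2.5, -4.57, -4.66, -0.6, -34.4, 1.5, -2.8, -5.03, -5.13, -0.67, -37.8, 1.6, -3.1, -5.48, -5.6, -0.73, -41.2, 1.7, -3.4, -5.94, -6.06, -0.79, -44.7, 1.9, -3.6, -6.4, -6.53, -0.85, -48.1, 2, -3.9, -6.85, -6.99, -0.91, -51.5, 2.2, -4.2, -7.31, -7.46, -0.97, -55, 2.3, -4.5, -7.31, -7.46, -0.97, -55, 2.3, -4.5, -7.31, -7.46, -0.97, -55, 2.3, -4.5]
```

Emit:
{"api": "step_arm", "payload": {"deltas": [-0.46,-0.47,-0.06,-3.4,0.1,-0.3,-0.91,-0.93,-0.12,-6.9,0.3,-0.6,-1.37,-1.4,-0.18,-10.3,0.4,-0.8,-1.83,-1.87,-0.24,-13.7,0.6,-1.1,-2.28,-2.33,-0.3,-17.2,0.7,-1.4,-2.74,-2.8,-0.36,-20.6,0.9,-1.7,-3.2,-3.26,-0.42,-24,1,-2,-3.65,-3.73,-0.48,-27.5,1.2,-2.2,-4.11,-4.2,-0.54,-30.9,1.3,-2.5,-4.57,-4.66,-0.6,-34.4,1.5,-2.8,-5.03,-5.13,-0.67,-37.8,1.6,-3.1,-5.48,-5.6,-0.73,-41.2,1.7,-3.4,-5.94,-6.06,-0.79,-44.7,1.9,-3.6,-6.4,-6.53,-0.85,-48.1,2,-3.9,-6.85,-6.99,-0.91,-51.5,2.2,-4.2,-7.31,-7.46,-0.97,-55,2.3,-4.5,-7.31,-7.46,-0.97,-55,2.3,-4.5,-7.31,-7.46,-0.97,-55,2.3,-4.5], "hand": 46}}

```text
clock: 1.6
tool_pos: [350.7, 58.1, 268.5]
eef_rot: [0.157, 0.873, 0.456, 0.079]
force: [-0.1, 0.5, -0.1]
finger_gap: 0.533
finger_force: 0.0
```

```bash
python3 - <<'E'
from h import *
check()
P,Q=pose(H,70,-252.7,135.8,35)
plan([(P,Q,10),(P,Q,2)])
E
```

```text
t 1.60 cmd [350.   60.  270.1] meas [350.7  58.1 268.5] roterr [-0.04 -0.03  0.46] F [-0.1  0.5 -0.1] gap 45.5 ff 0.0 q [-0.585  0.022 -0.521  1.349  0.923 -0.388]
12 [-0.24, -0.18, 0.33, 0, 0, 0, -0.48, -0.36, 0.66, 0, 0, 0, -0.72, -0.54, 0.99, 0, 0, 0, -0.96, -0.71, 1.32, 0, 0, 0, -1.2, -0.89, 1.65, 0, 0, 0, -1.45, -1.07, 1.99, 0, 0, 0, -1.69, -1.25, 2.32, 0, 0, 0, -1.93, -1.43, 2.65, 0, 0, 0, -2.17, -1.61, 2.98, 0, 0, 0, -2.41, -1.78, 3.31, 0, 0, 0, -2.41, -1.78, 3.31, 0, 0, 0, -2.41, -1.78, 3.31, 0, 0, 0]
```

Emit:
{"api": "step_arm", "payload": {"deltas": [-0.24,-0.18,0.33,0,0,0,-0.48,-0.36,0.66,0,0,0,-0.72,-0.54,0.99,0,0,0,-0.96,-0.71,1.32,0,0,0,-1.2,-0.89,1.65,0,0,0,-1.45,-1.07,1.99,0,0,0,-1.69,-1.25,2.32,0,0,0,-1.93,-1.43,2.65,0,0,0,-2.17,-1.61,2.98,0,0,0,-2.41,-1.78,3.31,0,0,0,-2.41,-1.78,3.31,0,0,0,-2.41,-1.78,3.31,0,0,0]}}

```text
clock: 2.6
tool_pos: [462.9, 92.5, 136.6]
eef_rot: [0.152, 0.874, 0.455, 0.08]
force: [0.0, 0.2, 0.2]
finger_gap: 0.537
finger_force: 0.0
```

```bash
python3 - <<'E'
from h import *
import cv2
check();s=manip.observe()
im=manip.snapshot("wrist")[:,:,::-1].copy()
# overlay predicted lid outline
c,sn=np.cos(np.radians(70)),np.sin(np.radians(70))
L=[(-190,135),(-190,45),(-215,45),(-215,-45),(-190,-45),(-190,-135),(-11,-135),(-11,135)]
P=np.array([[H[0]+c*a-sn*b,H[1]+sn*a+c*b,95] for a,b in L])
px=wproj(P,s["tool_pos"],s["eef_rot"]);print(px.round(0).tolist())
im=cv2.resize(im,None,fx=1.5,fy=1.5)
for p in px: cv2.circle(im,tuple(int(v*1.5) for v in p),3,(0,0,255),1)
cv2.imwrite("pics/w1.png",im)
E
```

```text
t 2.60 cmd [463.9  90.6 135.9] meas [462.9  92.5 136.6] roterr [ 0.01  0.16 -0.11] F [0.  0.2 0.2] gap 45.9 ff 0.0 q [-0.358  0.313 -0.573  0.701  0.96  -0.021]
[[258.0, 20.0], [258.0, 142.0], [237.0, 146.0], [239.0, 263.0], [258.0, 250.0], [257.0, 328.0], [328.0, 253.0], [341.0, 54.0]]
```

View pics/w1.png

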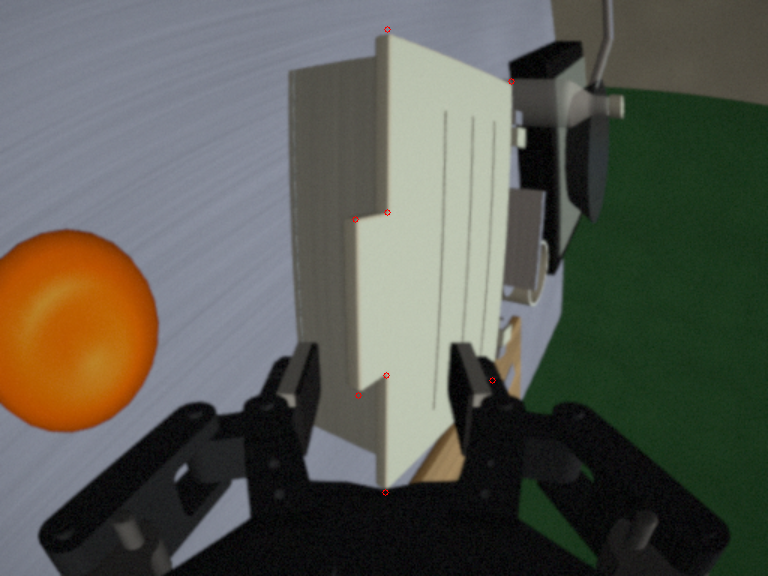

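The wrist view has the tab (edge at about x=355, rows 217–390) between the two fingers. The predicted outline matches within a few pixels.

```bash
python3 - <<'E'
from h import *
P,Q=pose(H,70,-179,84.2,35)
plan([(P,Q,9),(P,Q,1)])
w=[]
e=lambda f:np.array([-215*np.cos(f)-5*np.sin(f),215*np.sin(f)-5*np.cos(f)])
N=19
for i in range(1,N+1):
    f=np.radians(30.6)*i/N;d=e(f)-e(0)+np.array([-4,4.7])*i/N
    w.append((*pose(H,70,-179+d[0],84.2+d[1],35),1))
w.append((*pose(H,70,-179+d[0],84.2+d[1],35),1))
plan(w)
E
```

```text
10 [0, 0, 0.25, 0, 0, 0, 0, 0, 0.5, 0, 0, 0, 0, 0, 0.75, 0, 0, 0, 0, 0, 1, 0, 0, 0, 0, 0, 1.25, 0, 0, 0, 0, 0, 1.5, 0, 0, 0, 0, 0, 1.75, 0, 0, 0, 0, -0.01, 2, 0, 0, 0, 0, -0.01, 2.25, 0, 0, 0, 0, -0.01, 2.25, 0, 0, 0]
20 [0, 0.13, -0.1, 0, 0, 0, 0, 0.26, -0.19, 0, 0, 0, 0, 0.39, -0.28, 0, 0, 0, 0, 0.52, -0.36, 0, 0, 0, 0, 0.65, -0.44, 0, 0, 0, 0, 0.79, -0.52, 0, 0, 0, 0, 0.93, -0.59, 0, 0, 0, 0, 1.07, -0.66, 0, 0, 0, 0, 1.21, -0.73, 0, 0, 0, 0, 1.35, -0.79, 0, 0, 0, 0, 1.5, -0.85, 0, 0, 0, 0, 1.64, -0.9, 0, 0, 0, 0, 1.79, -0.95, 0, 0, 0, 0, 1.94, -1, 0, 0, 0, 0, 2.09, -1.04, 0, 0, 0, 0, 2.24, -1.08, 0, 0, 0, 0, 2.39, -1.11, 0, 0, 0, 0, 2.54, -1.14, 0, 0, 0, 0, 2.69, -1.17, 0, 0, 0, 0, 2.69, -1.17, 0, 0, 0]
```

Emit:
{"api": "step_arm", "payload": {"deltas": [0,0,0.25,0,0,0,0,0,0.5,0,0,0,0,0,0.75,0,0,0,0,0,1,0,0,0,0,0,1.25,0,0,0,0,0,1.5,0,0,0,0,0,1.75,0,0,0,0,-0.01,2,0,0,0,0,-0.01,2.25,0,0,0,0,-0.01,2.25,0,0,0]}}

```text
clock: 3.48
tool_pos: [488.3, 160.8, 84.6]
eef_rot: [0.153, 0.874, 0.455, 0.08]
force: [-0.6, 0.6, 0.3]
finger_gap: 0.541
finger_force: 0.0
```

```bash
python3 - <<'E'
from h import *
s=manip.observe();print(s["tool_pos"],s["force"],pose(H,70,-179,84.2,35)[0])
E
```

```text
[488.2882352  160.7580101   84.58647915] [-0.55011517  0.55225045  0.25236246] [488.97839434 159.79502088  84.2       ]
```

No contact so far, and the arm is on target. Now the lift.

Emit:
{"api": "step_arm", "payload": {"deltas": [0,0.13,-0.1,0,0,0,0,0.26,-0.19,0,0,0,0,0.39,-0.28,0,0,0,0,0.52,-0.36,0,0,0,0,0.65,-0.44,0,0,0,0,0.79,-0.52,0,0,0,0,0.93,-0.59,0,0,0,0,1.07,-0.66,0,0,0,0,1.21,-0.73,0,0,0,0,1.35,-0.79,0,0,0,0,1.5,-0.85,0,0,0,0,1.64,-0.9,0,0,0,0,1.79,-0.95,0,0,0,0,1.94,-1,0,0,0,0,2.09,-1.04,0,0,0,0,2.24,-1.08,0,0,0,0,2.39,-1.11,0,0,0,0,2.54,-1.14,0,0,0,0,2.69,-1.17,0,0,0,0,2.69,-1.17,0,0,0]}}

```text
clock: 5.15
tool_pos: [497.5, 182.1, 200.5]
eef_rot: [0.153, 0.873, 0.455, 0.081]
force: [-0.5, -0.6, -1.1]
finger_gap: 0.539
finger_force: 0.9
```

```bash
python3 - <<'E'
from h import *
import cv2
check()
a=manip.snapshot("scene")[:,:,::-1][140:280,220:420];b=manip.snapshot("wrist")[:,:,::-1]
cv2.imwrite("pics/l1.png",np.hstack([cv2.resize(a,(400,280),interpolation=cv2.INTER_CUBIC),cv2.resize(b,(373,280))]))
E
```

```text
t 5.15 cmd [496.9 181.7 199. ] meas [497.5 182.1 200.5] roterr [-0.06 -0.03 -0.12] F [-0.5 -0.6 -1.1] gap 46.0 ff 0.9 q [-0.125  0.179 -0.552  0.53   0.926  0.378]
```

View pics/l1.png

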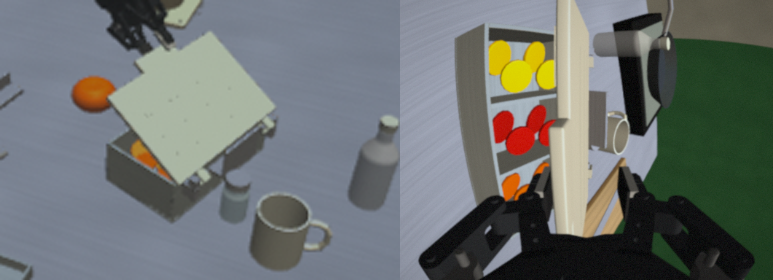

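The lid is up about 31° with its tab resting on the lower finger. Now I close the grip.

Emit:
{"api": "step_arm", "payload": {"deltas": [0,0,0,0,0,0,0,0,0,0,0,0,0,0,0,0,0,0,0,0,0,0,0,0,0,0,0,0,0,0,0,0,0,0,0,0,0,0,0,0,0,0,0,0,0,0,0,0], "hand": 5, "squeeze": 40}}

```text
clock: 5.92
tool_pos: [496.9, 181.6, 199.0]
eef_rot: [0.154, 0.873, 0.455, 0.08]
force: [-1.0, -2.9, -0.7]
finger_gap: 0.107
finger_force: 41.7
```

```bash
python3 - <<'E'
from h import *
check()
w=[]
# swing about the hinge: 35 -> 89
p0,_=getcmd();r=190
for i in range(1,20):
    th=35+27*i/19;t=np.radians(th);w.append((*pose(H,70,-r*np.cos(t),90+r*np.sin(t),th),1))
plan(w)
w=[]
for i in range(1,20):
    th=62+28*i/19;t=np.radians(th);w.append((*pose(H,70,-r*np.cos(t),90+r*np.sin(t),th),1))
plan(w+[w[-1]])
E
```

```text
t 5.92 cmd [496.9 181.7 199. ] meas [496.9 181.6 199. ] roterr [ 0.01 -0.01  0.02] F [-1.  -2.9 -0.7] gap 9.1 ff 41.7 q [-0.126  0.18  -0.554  0.529  0.926  0.377]
19 [0, 0.12, 0, 1.5, 0, 0, 0, 0.24, 0.01, 2.9, 0, 0, 0, 0.35, 0.02, 4.3, 0, 0, 0, 0.47, 0.03, 5.7, 0, 0, 0, 0.59, 0.04, 7.1, 0, 0, 0, 0.7, 0.06, 8.6, 0, 0, 0, 0.82, 0.07, 10, 0, 0, 0, 0.94, 0.1, 11.4, 0, 0, 0, 1.05, 0.12, 12.8, 0, 0, 0, 1.17, 0.15, 14.2, 0, 0, 0, 1.28, 0.18, 15.7, 0, 0, 0, 1.39, 0.21, 17.1, 0, 0, 0, 1.51, 0.25, 18.5, 0, 0, 0, 1.62, 0.29, 19.9, 0, 0, 0, 1.73, 0.33, 21.3, 0, 0, 0, 1.84, 0.37, 22.8, 0, 0, 0, 1.94, 0.42, 24.2, 0, 0, 0, 2.05, 0.47, 25.6, 0, 0, 0, 2.16, 0.52, 27, 0, 0]
20 [0, 0.12, 0, 1.5, 0, 0, 0, 0.24, 0.01, 3, 0, 0, 0, 0.36, 0.02, 4.5, 0, 0, 0, 0.49, 0.03, 5.9, 0, 0, 0, 0.61, 0.04, 7.4, 0, 0, 0, 0.73, 0.06, 8.9, 0, 0, 0, 0.85, 0.08, 10.3, 0, 0, 0, 0.97, 0.1, 11.8, 0, 0, 0, 1.09, 0.13, 13.3, 0, 0, 0, 1.21, 0.16, 14.8, 0, 0, 0, 1.32, 0.19, 16.2, 0, 0, 0, 1.44, 0.23, 17.7, 0, 0, 0, 1.56, 0.27, 19.2, 0, 0, 0, 1.67, 0.31, 20.7, 0, 0, 0, 1.78, 0.35, 22.1, 0, 0, 0, 1.9, 0.4, 23.6, 0, 0, 0, 2.01, 0.45, 25.1, 0, 0, 0, 2.12, 0.5, 26.6, 0, 0, 0, 2.23, 0.56, 28, 0, 0, 0, 2.23, 0.56, 28, 0, 0]
```

Emit:
{"api": "step_arm", "payload": {"deltas": [0,0.12,0,1.5,0,0,0,0.24,0.01,2.9,0,0,0,0.35,0.02,4.3,0,0,0,0.47,0.03,5.7,0,0,0,0.59,0.04,7.1,0,0,0,0.7,0.06,8.6,0,0,0,0.82,0.07,10,0,0,0,0.94,0.1,11.4,0,0,0,1.05,0.12,12.8,0,0,0,1.17,0.15,14.2,0,0,0,1.28,0.18,15.7,0,0,0,1.39,0.21,17.1,0,0,0,1.51,0.25,18.5,0,0,0,1.62,0.29,19.9,0,0,0,1.73,0.33,21.3,0,0,0,1.84,0.37,22.8,0,0,0,1.94,0.42,24.2,0,0,0,2.05,0.47,25.6,0,0,0,2.16,0.52,27,0,0]}}

```text
clock: 7.5
tool_pos: [520.1, 244.4, 258.9]
eef_rot: [0.168, 0.956, 0.238, 0.043]
force: [0.7, -1.9, 1.2]
finger_gap: 0.108
finger_force: 41.7
```

Emit:
{"api": "step_arm", "payload": {"deltas": [0,0.12,0,1.5,0,0,0,0.24,0.01,3,0,0,0,0.36,0.02,4.5,0,0,0,0.49,0.03,5.9,0,0,0,0.61,0.04,7.4,0,0,0,0.73,0.06,8.9,0,0,0,0.85,0.08,10.3,0,0,0,0.97,0.1,11.8,0,0,0,1.09,0.13,13.3,0,0,0,1.21,0.16,14.8,0,0,0,1.32,0.19,16.2,0,0,0,1.44,0.23,17.7,0,0,0,1.56,0.27,19.2,0,0,0,1.67,0.31,20.7,0,0,0,1.78,0.35,22.1,0,0,0,1.9,0.4,23.6,0,0,0,2.01,0.45,25.1,0,0,0,2.12,0.5,26.6,0,0,0,2.23,0.56,28,0,0,0,2.23,0.56,28,0,0]}}

```text
clock: 9.17
tool_pos: [551.0, 330.2, 281.0]
eef_rot: [0.173, 0.985, 0.001, 0.001]
force: [-1.0, -1.9, 4.9]
finger_gap: 0.107
finger_force: 42.2
```

```bash
python3 - <<'E'
from h import *
import cv2
check()
a=manip.snapshot("scene")[:,:,::-1][100:280,220:420];b=manip.snapshot("wrist")[:,:,::-1]
cv2.imwrite("pics/l2.png",np.hstack([cv2.resize(a,(400,360),interpolation=cv2.INTER_CUBIC),cv2.resize(b,(400,360))]))
P,Q=pose(H,70,0,280,90)
up=np.array([0,0,1.])
plan([(P+40*up,Q,10),(P+90*up,Q,8),(P+90*up,Q,1)])
E
```

```text
t 9.17 cmd [550.2 328.1 280.1] meas [551.  330.2 281. ] roterr [-0.12 -0.08 -0.11] F [-1.  -1.9  4.9] gap 9.1 ff 42.2 q [0.54  0.532 0.562 1.598 0.    0.887]
19 [0, 0, -0.1, 0, 0, 0, 0, 0, -0.2, 0, 0, 0, 0, 0, -0.3, 0, 0, 0, 0, 0, -0.4, 0, 0, 0, 0, 0, -0.5, 0, 0, 0, 0, 0, -0.6, 0, 0, 0, 0, 0, -0.7, 0, 0, 0, 0, 0, -0.8, 0, 0, 0, 0, 0, -0.9, 0, 0, 0, 0, 0, -1, 0, 0, 0, 0, 0, -1.15, 0, 0, 0, 0, 0, -1.31, 0, 0, 0, 0, 0, -1.47, 0, 0, 0, 0, 0, -1.62, 0, 0, 0, 0, 0, -1.78, 0, 0, 0, 0, 0, -1.94, 0, 0, 0, 0, 0, -2.09, 0, 0, 0, 0, 0, -2.25, 0, 0, 0, 0, 0, -2.25, 0, 0, 0]
```

View pics/l2.png

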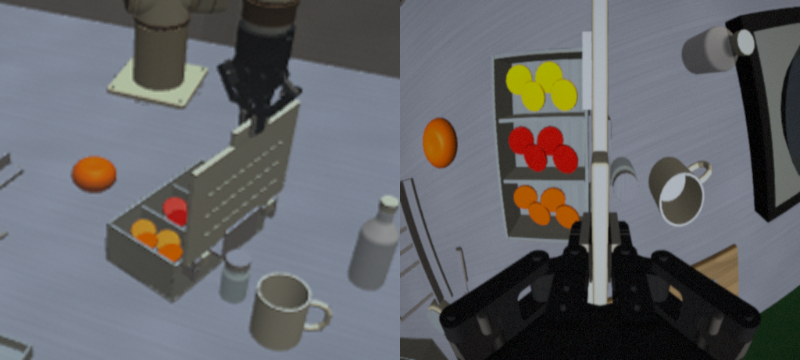

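The lid stands upright in the grip over its pins. I lift it straight up.

Emit:
{"api": "step_arm", "payload": {"deltas": [0,0,-0.1,0,0,0,0,0,-0.2,0,0,0,0,0,-0.3,0,0,0,0,0,-0.4,0,0,0,0,0,-0.5,0,0,0,0,0,-0.6,0,0,0,0,0,-0.7,0,0,0,0,0,-0.8,0,0,0,0,0,-0.9,0,0,0,0,0,-1,0,0,0,0,0,-1.15,0,0,0,0,0,-1.31,0,0,0,0,0,-1.47,0,0,0,0,0,-1.62,0,0,0,0,0,-1.78,0,0,0,0,0,-1.94,0,0,0,0,0,-2.09,0,0,0,0,0,-2.25,0,0,0,0,0,-2.25,0,0,0]}}

```text
clock: 10.85
tool_pos: [550.5, 328.3, 371.9]
eef_rot: [0.174, 0.985, 0.001, 0.001]
force: [-0.3, -1.1, -3.9]
finger_gap: 0.108
finger_force: 40.8
```

```bash
python3 - <<'E'
from h import *
import cv2
check()
b=manip.snapshot("wrist")[:,:,::-1];cv2.imwrite("pics/l3.png",b)
E
```

```text
t 10.85 cmd [550.1 328.1 370.1] meas [550.5 328.3 371.9] roterr [-0.12 -0.1  -0.  ] F [-0.3 -1.1 -3.9] gap 9.2 ff 40.8 q [ 0.538  0.573  0.868  1.862 -0.     0.887]
```

```bash
python3 - <<'E'
from h import *
S=(581,-227.5)
P0,Q0=pose(H,70,0,370,90)
P1,Q1=pose((570,60),74,0,365,88)
P2,Q2=pose(S,78,-80.3+40,318,65)
print(P2)
plan([(P1,Q1,18)]);plan([(P2,Q2,19),(P2,Q2,1)])
E
```

```text
[ 572.62115886 -266.91934831  318.        ]
18 [-0.15, -0.34, 0.01, -0.1, 0, -0.2, -0.31, -0.68, 0.01, -0.2, 0, -0.4, -0.46, -1.02, 0.02, -0.3, 0, -0.7, -0.61, -1.36, 0.03, -0.4, 0, -0.9, -0.77, -1.7, 0.03, -0.5, 0, -1.1, -0.92, -2.04, 0.04, -0.7, 0, -1.3, -1.07, -2.38, 0.05, -0.8, 0, -1.6, -1.23, -2.72, 0.06, -0.9, 0, -1.8, -1.38, -3.06, 0.06, -1, 0.1, -2, -1.53, -3.4, 0.07, -1.1, 0.1, -2.2, -1.69, -3.74, 0.08, -1.2, 0.1, -2.4, -1.84, -4.09, 0.08, -1.3, 0.1, -2.7, -1.99, -4.43, 0.09, -1.4, 0.1, -2.9, -2.15, -4.77, 0.1, -1.5, 0.1, -3.1, -2.3, -5.11, 0.1, -1.6, 0.1, -3.3, -2.45, -5.45, 0.11, -1.7, 0.1, -3.6, -2.61, -5.79, 0.12, -1.9, 0.1, -3.8, -2.76, -6.13, 0.12, -2, 0.1, -4]
20 [-0.12, -0.41, 0.05, -1.2, 0, -0.2, -0.24, -0.83, 0.09, -2.4, 0.1, -0.4, -0.37, -1.24, 0.14, -3.6, 0.1, -0.6, -0.49, -1.66, 0.19, -4.8, 0.2, -0.8, -0.61, -2.07, 0.24, -6, 0.2, -1, -0.73, -2.49, 0.28, -7.3, 0.3, -1.2, -0.85, -2.9, 0.33, -8.5, 0.3, -1.4, -0.97, -3.32, 0.38, -9.7, 0.4, -1.6, -1.1, -3.73, 0.43, -10.9, 0.4, -1.9, -1.22, -4.14, 0.47, -12.1, 0.5, -2.1, -1.34, -4.56, 0.52, -13.3, 0.5, -2.3, -1.46, -4.97, 0.57, -14.5, 0.6, -2.5, -1.58, -5.39, 0.62, -15.7, 0.6, -2.7, -1.71, -5.8, 0.66, -16.9, 0.7, -2.9, -1.83, -6.22, 0.71, -18.1, 0.7, -3.1, -1.95, -6.63, 0.76, -19.3, 0.8, -3.3, -2.07, -7.04, 0.81, -20.5, 0.8, -3.5, -2.19, -7.46, 0.85, -21.8, 0.9, -3.7, -2.31, -7.87, 0.9, -23, 0.9, -3.9, -2.31, -7.87, 0.9, -23, 0.9, -3.9]
```

Emit:
{"api": "step_arm", "payload": {"deltas": [-0.15,-0.34,0.01,-0.1,0,-0.2,-0.31,-0.68,0.01,-0.2,0,-0.4,-0.46,-1.02,0.02,-0.3,0,-0.7,-0.61,-1.36,0.03,-0.4,0,-0.9,-0.77,-1.7,0.03,-0.5,0,-1.1,-0.92,-2.04,0.04,-0.7,0,-1.3,-1.07,-2.38,0.05,-0.8,0,-1.6,-1.23,-2.72,0.06,-0.9,0,-1.8,-1.38,-3.06,0.06,-1,0.1,-2,-1.53,-3.4,0.07,-1.1,0.1,-2.2,-1.69,-3.74,0.08,-1.2,0.1,-2.4,-1.84,-4.09,0.08,-1.3,0.1,-2.7,-1.99,-4.43,0.09,-1.4,0.1,-2.9,-2.15,-4.77,0.1,-1.5,0.1,-3.1,-2.3,-5.11,0.1,-1.6,0.1,-3.3,-2.45,-5.45,0.11,-1.7,0.1,-3.6,-2.61,-5.79,0.12,-1.9,0.1,-3.8,-2.76,-6.13,0.12,-2,0.1,-4]}}

```text
clock: 12.4
tool_pos: [569.8, 59.1, 364.8]
eef_rot: [0.139, 0.99, 0.017, 0.002]
force: [0.2, -0.6, -4.0]
finger_gap: 0.108
finger_force: 40.8
```

Emit:
{"api": "step_arm", "payload": {"deltas": [-0.12,-0.41,0.05,-1.2,0,-0.2,-0.24,-0.83,0.09,-2.4,0.1,-0.4,-0.37,-1.24,0.14,-3.6,0.1,-0.6,-0.49,-1.66,0.19,-4.8,0.2,-0.8,-0.61,-2.07,0.24,-6,0.2,-1,-0.73,-2.49,0.28,-7.3,0.3,-1.2,-0.85,-2.9,0.33,-8.5,0.3,-1.4,-0.97,-3.32,0.38,-9.7,0.4,-1.6,-1.1,-3.73,0.43,-10.9,0.4,-1.9,-1.22,-4.14,0.47,-12.1,0.5,-2.1,-1.34,-4.56,0.52,-13.3,0.5,-2.3,-1.46,-4.97,0.57,-14.5,0.6,-2.5,-1.58,-5.39,0.62,-15.7,0.6,-2.7,-1.71,-5.8,0.66,-16.9,0.7,-2.9,-1.83,-6.22,0.71,-18.1,0.7,-3.1,-1.95,-6.63,0.76,-19.3,0.8,-3.3,-2.07,-7.04,0.81,-20.5,0.8,-3.5,-2.19,-7.46,0.85,-21.8,0.9,-3.7,-2.31,-7.87,0.9,-23,0.9,-3.9,-2.31,-7.87,0.9,-23,0.9,-3.9]}}

```text
clock: 14.07
tool_pos: [571.4, -271.5, 314.4]
eef_rot: [0.104, 0.971, 0.215, 0.021]
force: [-1.4, 1.6, -4.7]
finger_gap: 0.107
finger_force: 40.8
```

```bash
python3 - <<'E'
from h import *
import cv2
check();s=manip.observe()
im=cv2.resize(manip.snapshot("wrist")[:,:,::-1],None,fx=1.5,fy=1.5)
xr=np.array([np.cos(np.radians(78)),np.sin(np.radians(78)),0]);yr=np.array([-xr[1],xr[0],0])
S=np.array([581,-227.5,25.5])
def pt(x,y,z):return S+x*xr+y*yr+np.array([0,0,z])
def line(A,B,col):
    P=np.linspace(A,B,30);q=(wproj(P,s["tool_pos"],s["eef_rot"])*1.5).astype(int)
    cv2.polylines(im,[q.reshape(-1,1,2)],False,col,1)
line(pt(-58.7,-140,104.5),pt(-58.7,140,104.5),(0,0,255))
line(pt(33,-150,14.5),pt(33,150,14.5),(255,0,0))
line(pt(33,-150,-13.5),pt(33,150,-13.5),(0,200,0))
print(wproj([pt(-58.7,0,104.5),pt(33,0,14.5)],s["tool_pos"],s["eef_rot"])*1.5)
cv2.imwrite("pics/w4.png",im)
E
```

```text
t 14.07 cmd [ 572.5 -266.7  318.1] meas [ 571.4 -271.5  314.4] roterr [0.12 0.13 0.3 ] F [-1.4  1.6 -4.7] gap 9.1 ff 40.8 q [-0.629  0.671  0.81   1.898  0.394 -0.452]
[[258.72746029 256.54428769]
 [337.36314232 225.22224872]]
```

View pics/w4.png

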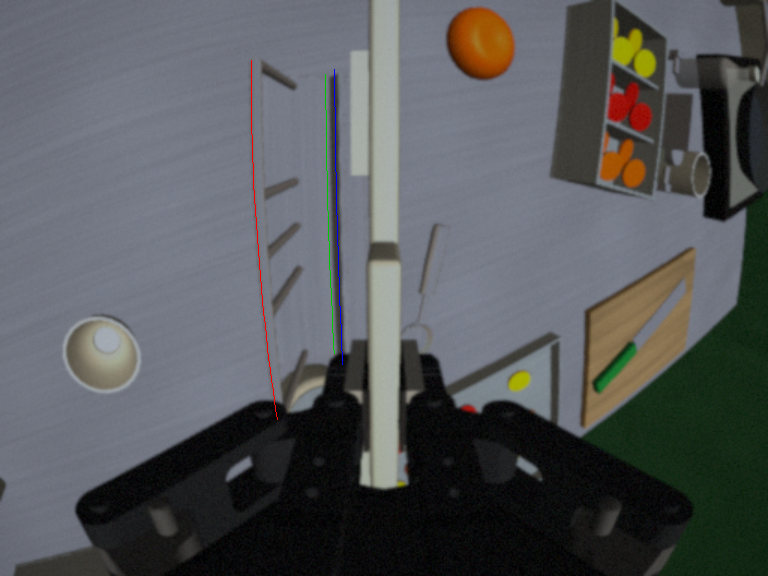

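The wrist view shows the rest at left, with the crossbar just right of the red prediction by about 8 px. The ledge is near the blue line. I zoom in before acting.

```bash
python3 - <<'E'
from h import *
import cv2
s=manip.observe();print(s["tool_pos"],s["eef_rot"],s["clock"])
im=manip.snapshot("wrist")[:,:,::-1]
cv2.imwrite("pics/w5raw.png",im)
cv2.imwrite("pics/w5.png",cv2.resize(im[35:165,150:255],None,fx=4.5,fy=4.5,interpolation=cv2.INTER_CUBIC))
E
```

```text
[ 571.91417361 -269.56359842  315.38993814] [0.10394553 0.97075824 0.21528481 0.02182228] 14.1167
```

View pics/w5.png

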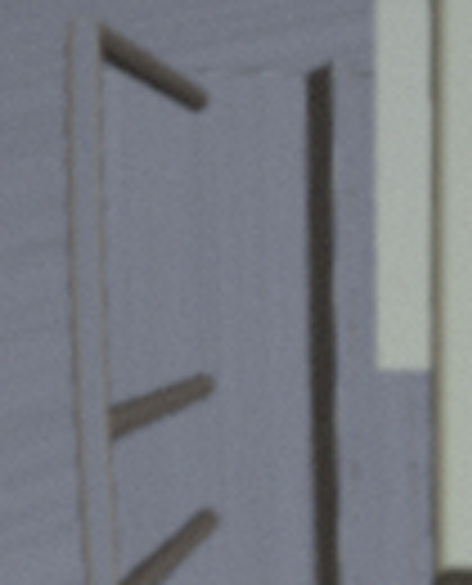

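The zoom shows the crossbar centre line from (83,25) to (102,580). The ledge's dark inner face runs from (307..331,70) to (318..337,580), with its bottom edge on the left and its top edge on the right.

```bash
python3 - <<'E'
from h import *
pos=np.array([571.91417361,-269.56359842,315.38993814]);q=[0.10394553,0.97075824,0.21528481,0.02182228]
off=np.array([150,35])
obs=[((-58.7,104.5),[(84,40),(92,300),(97,430),(101,560)]),((33,14.5),[(331,100),(333,300),(336,540)]),((33,-13.5),[(308,100),(312,300),(317,540)])]
def wunray(px,z):
    # solve world point at height z seen at px
    r=least_squares(lambda v:(wproj([v[0],v[1],z],pos,q)-px).ravel(),[571,-220]);return r.x
for (x,z),pts in obs:
    W=[wunray(np.array(p)/4.5+off,25.5+z) for p in pts]
    d=W[0]-W[-1];yaw=np.degrees(np.arctan2(d[1],d[0]))
    xr=np.array([np.cos(np.radians(78)),np.sin(np.radians(78))])
    print(x,z,np.round(W,1).tolist(),"dir",yaw,"seat x-comp",[round(w@xr-x,1) for w in W])
print("prior",np.array([581,-227.5])@xr)
e=wunray(np.array([85,20])/4.5+off,130);print("bar end",e)
E
```

```text
-58.7 104.5 [[436.9, -253.2], [497.3, -265.2], [527.2, -271.8], [557.5, -279.2]] dir 167.86012121016947 seat x-comp [np.float64(-98.2), np.float64(-97.3), np.float64(-97.5), np.float64(-98.5)]
33 14.5 [[457.5, -164.5], [520.2, -177.9], [595.8, -194.8]] dir 167.63662803432493 seat x-comp [np.float64(-98.7), np.float64(-98.8), np.float64(-99.6)]
33 -13.5 [[454.1, -162.1], [520.9, -175.8], [601.4, -193.3]] dir 168.068620140585 seat x-comp [np.float64(-97.2), np.float64(-96.6), np.float64(-97.0)]
prior -101.73188680182253
bar end [ 432.19258245 -252.01882288]
```

```bash
sed -i '$a S=(581.3,-223.7)' h.py; python3 - <<'E'
from h import *
A,Q=pose(S,78,-80.3+15,237.7,65);B,_=pose(S,78,-80.3+11,202.7,65)
plan([(A,Q,8),(B,Q,9),(B,Q,3)])
E
```

```text
20 [0, -0.17, 0.2, 0, 0, 0, 0, -0.33, 0.4, 0, 0, 0, 0, -0.5, 0.6, 0, 0, 0, 0, -0.67, 0.8, 0, 0, 0, 0.01, -0.83, 1, 0, 0, 0, 0.01, -1, 1.2, 0, 0, 0, 0.01, -1.17, 1.4, 0, 0, 0, 0.01, -1.33, 1.59, 0, 0.1, 0, 0.01, -1.39, 1.68, 0, 0.1, 0, 0.01, -1.44, 1.76, 0, 0.1, 0, 0.01, -1.49, 1.84, 0, 0.1, 0, 0.01, -1.54, 1.93, 0, 0.1, 0, 0.01, -1.59, 2.01, 0, 0.1, 0, 0.01, -1.64, 2.09, 0, 0.1, 0, 0.01, -1.69, 2.18, 0, 0.1, 0, 0.01, -1.74, 2.26, 0, 0.1, 0, 0.01, -1.8, 2.34, 0, 0.1, 0, 0.01, -1.8, 2.34, 0, 0.1, 0, 0.01, -1.8, 2.34, 0, 0.1, 0, 0.01, -1.8, 2.34, 0, 0.1, 0]
```

Emit:
{"api": "step_arm", "payload": {"deltas": [0,-0.17,0.2,0,0,0,0,-0.33,0.4,0,0,0,0,-0.5,0.6,0,0,0,0,-0.67,0.8,0,0,0,0.01,-0.83,1,0,0,0,0.01,-1,1.2,0,0,0,0.01,-1.17,1.4,0,0,0,0.01,-1.33,1.59,0,0.1,0,0.01,-1.39,1.68,0,0.1,0,0.01,-1.44,1.76,0,0.1,0,0.01,-1.49,1.84,0,0.1,0,0.01,-1.54,1.93,0,0.1,0,0.01,-1.59,2.01,0,0.1,0,0.01,-1.64,2.09,0,0.1,0,0.01,-1.69,2.18,0,0.1,0,0.01,-1.74,2.26,0,0.1,0,0.01,-1.8,2.34,0,0.1,0,0.01,-1.8,2.34,0,0.1,0,0.01,-1.8,2.34,0,0.1,0,0.01,-1.8,2.34,0,0.1,0]}}

```text
clock: 15.83
tool_pos: [567.0, -291.8, 203.0]
eef_rot: [0.102, 0.971, 0.216, 0.022]
force: [0.3, 0.3, -3.7]
finger_gap: 0.108
finger_force: 40.9
```

```bash
python3 - <<'E'
from h import *
check()
a,Q=pose(S,78,-80.3+11,202.7,65);b,_=pose(S,78,-80.3+9,197.7,65);c,_=pose(S,78,-80.3,197.7,65)
plan([(b,Q,6),(b,Q,2)])
plan([(c,Q,8),(c,Q,2)])
E
```

```text
t 15.83 cmd [ 566.9 -291.7  202.8] meas [ 567.  -291.8  203. ] roterr [ 0.   -0.01 -0.01] F [ 0.3  0.3 -3.7] gap 9.2 ff 40.9 q [-0.658  0.69   0.558  1.639  0.391 -0.488]
8 [0, -0.02, 0.02, 0, 0, 0, 0, -0.03, 0.03, 0, 0, 0, 0, -0.05, 0.05, 0, 0, 0, 0, -0.06, 0.06, 0, 0, 0, 0, -0.08, 0.08, 0, 0, 0, 0, -0.09, 0.1, 0, 0, 0, 0, -0.09, 0.1, 0, 0, 0, 0, -0.09, 0.1, 0, 0, 0]
10 [0, -0.03, -0.01, 0, 0, 0, 0, -0.05, -0.02, 0, 0, 0, 0, -0.08, -0.04, 0, 0, 0, 0, -0.1, -0.05, 0, 0, 0, 0, -0.13, -0.06, 0, 0, 0, 0, -0.16, -0.07, 0, 0, 0, 0, -0.18, -0.09, 0, 0, 0, 0, -0.21, -0.1, 0, 0, 0, 0, -0.21, -0.1, 0, 0, 0, 0, -0.21, -0.1, 0, 0, 0]
```

Emit:
{"api": "step_arm", "payload": {"deltas": [0,-0.02,0.02,0,0,0,0,-0.03,0.03,0,0,0,0,-0.05,0.05,0,0,0,0,-0.06,0.06,0,0,0,0,-0.08,0.08,0,0,0,0,-0.09,0.1,0,0,0,0,-0.09,0.1,0,0,0,0,-0.09,0.1,0,0,0]}}

```text
clock: 16.5
tool_pos: [567.0, -293.7, 199.4]
eef_rot: [0.102, 0.971, 0.215, 0.024]
force: [-0.6, -2.9, 5.5]
finger_gap: 0.107
finger_force: 42.2
```

Emit:
{"api": "step_arm", "payload": {"deltas": [0,-0.03,-0.01,0,0,0,0,-0.05,-0.02,0,0,0,0,-0.08,-0.04,0,0,0,0,-0.1,-0.05,0,0,0,0,-0.13,-0.06,0,0,0,0,-0.16,-0.07,0,0,0,0,-0.18,-0.09,0,0,0,0,-0.21,-0.1,0,0,0,0,-0.21,-0.1,0,0,0,0,-0.21,-0.1,0,0,0]}}

```text
clock: 17.33
tool_pos: [564.4, -302.0, 197.3]
eef_rot: [0.102, 0.971, 0.216, 0.022]
force: [0.8, 3.3, 2.1]
finger_gap: 0.109
finger_force: 45.4
```

```bash
python3 - <<'E'
from h import *
check()
import cv2
a=manip.snapshot("scene")[:,:,::-1][120:260,110:270];b=manip.snapshot("wrist")[:,:,::-1]
cv2.imwrite("pics/l6.png",np.hstack([cv2.resize(a,(400,350),interpolation=cv2.INTER_CUBIC),cv2.resize(b,(400,350))]))
E
```

```text
t 17.33 cmd [ 564.6 -302.4  197.7] meas [ 564.4 -302.   197.3] roterr [-0.06  0.06  0.02] F [0.8 3.3 2.1] gap 9.3 ff 45.4 q [-0.672  0.705  0.569  1.643  0.388 -0.503]
```

View pics/l6.png

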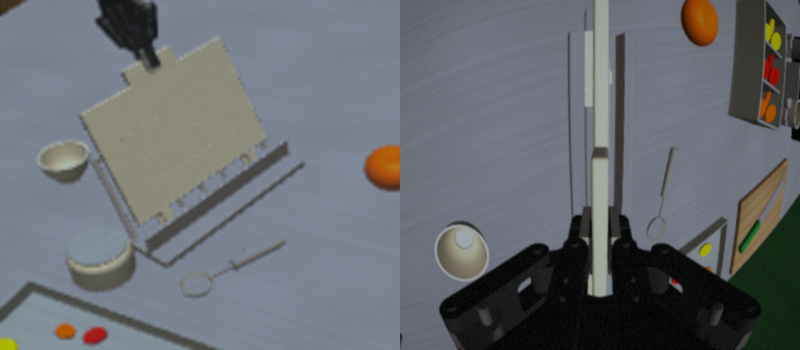

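The lid leans in the rest with its lugs in the trough and light contact forces. I check the centring numerically against its visible corners: (81,117), (219,39), (140,222) and (266,138) in the crop.

```bash
python3 - <<'E'
from h import *
t=np.radians(25);y=np.radians(78)
xr=np.array([np.cos(y),np.sin(y),0]);yr=np.array([-xr[1],xr[0],0]);u=-np.sin(t)*xr+np.cos(t)*np.array([0,0,1]);n=np.cos(t)*xr+np.sin(t)*np.array([0,0,1])
S0=np.array([*S,25.5])
for s_,b in((190,-135),(190,135),(11,-135),(11,135)):
    for db in(0,10):
        p=proj("scene",S0+s_*u+(b+db)*yr+5*n)[0];print(s_,b+db,((p-[110,120])*2.5).round(1))
for b in(-150,150):print("ledge",((proj("scene",S0+33*xr+b*yr+np.array([0,0,14.5]))[0]-[110,120])*2.5).round(1))
E
```

```text
190 -135 [ 79.2 111.1]
190 -125 [ 85.1 107.9]
190 135 [218.3  33. ]
190 145 [222.8  30.5]
11 -135 [136.8 222.7]
11 -125 [142.1 219. ]
11 135 [263.5 135.3]
11 145 [267.6 132.4]
ledge [144.4 235.9]
ledge [284.9 136.6]
```

The lid is centred within about 2 mm. I release it and back off along the tool axis.

Emit:
{"api": "step_arm", "payload": {"deltas": [0,0,0,0,0,0,0,0,0,0,0,0,0,0,0,0,0,0,0,0,0,0,0,0,0,0,0,0,0,0,0,0,0,0,0,0], "hand": 36}}

```text
clock: 17.93
tool_pos: [564.5, -302.7, 197.7]
eef_rot: [0.102, 0.971, 0.215, 0.022]
force: [-1.4, 0.0, -0.2]
finger_gap: 0.421
finger_force: 0.0
```

Emit:
{"api": "step_arm", "payload": {"deltas": [0,0,-0.1,0,0,0,0,0,-0.25,0,0,0,0,0,-0.5,0,0,0,0,0,-0.75,0,0,0,0,0,-1,0,0,0,0,0,-1.25,0,0,0,0,0,-1.5,0,0,0,0,0,-1.75,0,0,0,0,0,-2,0,0,0,0,0,-2.25,0,0,0,0,0,-2.5,0,0,0,0,0,-2.5,0,0,0,0,0,-2.5,0,0,0]}}

```text
clock: 19.02
tool_pos: [556.1, -344.4, 289.0]
eef_rot: [0.102, 0.971, 0.215, 0.023]
force: [0.6, -0.2, -0.5]
finger_gap: 0.42
finger_force: 0.0
```

```bash
python3 - <<'E'
from h import *
import cv2
s=manip.observe();print(s["clock"],s["tool_pos"],s["force"],s["finger_gap"])
a=manip.snapshot("scene")[:,:,::-1][100:280,110:310];b=manip.snapshot("wrist")[:,:,::-1]
cv2.imwrite("pics/l7.png",np.hstack([cv2.resize(a,(400,360),interpolation=cv2.INTER_CUBIC),cv2.resize(b,(400,360))]))
E
```

```text
19.0167 [ 556.10749271 -344.44206716  288.96018152] [ 0.60312647 -0.22115384 -0.46875868] 0.4200808144743483
```

View pics/l7.png

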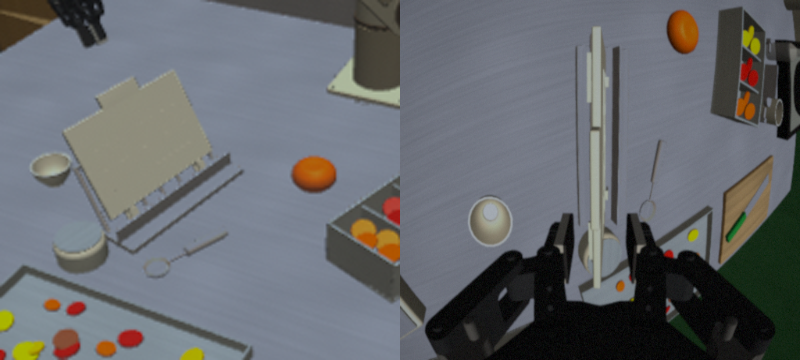

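The lid leans stably on the bars, the gripper is clear, and the bystanders haven't moved. Handing in.

```bash
python3 -c "
from cell import manip
print(manip.hand_in())"
```

```text
the job is handed in; nothing more can be done
None
```

I swung the lid upright, lifted it off its pins and leaned it hinge edge down on the draining rest, centred to within about 2 mm. I then let go and handed the job in at about 19 s; the result of the judging was not shown.

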